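Shim the rocking comparator stand

ROBOT

A 6-joint arm with a two-finger parallel gripper is mounted at the origin on a cart in front of the work surface, level with it; the furniture and walls round the work are solid. World frame = base frame: x ahead of the robot, y to its left, z up, the work surface at z = 0. Lengths are in mm, angles in rad, forces in N, time in s.
With the tool pointing down it reaches from about 400 to 925 mm from the base axis. Payload 3.4 kg.
Tool frame: the origin (TCP) lies on the centre line of the jaws, within the pads' length; the fingertips stand 14 mm ahead of it and the grasp point (between the pads) lies 5 mm behind it; z points along the fingers, y is the line along which they close (so a half turn about z gives the same grasp; the last joint's range is limited). The gripper opens to 85 mm and grips with 20 to 120 N. Pads are 22 mm wide; open, the fingers measure 114 mm over their backs; the gripper's body (76 mm by 85 mm) begins 54 mm behind the grasp point. The pads swing forward as they close: fully open they stand 13 mm farther back than shut.
Start: joints at [-1.202, 0.307, 1.506, -0, 1.328, -0.073], TCP at [246.349, -519.561, 245.305] pointing down, gripper open.
Joint ranges: [-3.12, 3.12], [-1.05, 2.28], [0.14, 2.33], [-1.42, 4.57], [0.1, 2.73], [-2.68, 2.68]. Speed limits (rad/s): [2.57, 2.57, 3.14, 3.14, 3.14, 3.14].

INTERFACE

Orientations are given as a unit quaternion [x, y, z, w].
In Python, from station import observe, get_image, camera_params, close_job gives the robot as it stands.
- The arm moves only by the tool play_rows, never from a script. Its argument "motion" is a list of rows, each an object with "dp": the shift along the tool's x, y, z in m, a list of three; "rotation": the turn, a rotation vector about the tool's x, y, z in rad, a list of three. A call has 1 to 5 rows; each row is the pose to reach, as a shift and turn from the pose commanded when the call began, along the tool's axes at that moment; what a row does not reach only later rows make up. A row lasts 1/8 s, in which the tool goes at most 62.5 mm and 10.7 degrees, less where a joint would pass 70% of its speed; a pose out of reach is approached as far as the arm can. A call with a gripper value outside its range is refused whole. "gripper" is the opening, from 0 (shut) to 1 (fully open), set as the call begins (left out, the last holds). The fingers move at their own pace and stop on an object; "grip_force" is the grip in N (left out, the last holds). Time passes only in rows, so rows that repeat a pose let the fingers close. It gives the time, the measured TCP pose, the force, the opening and the grip force at its end, in the units of the state.
- observe(): the state, without advancing time (a new reading comes with each control period).
- get_image(name): name is "side" or "top"; returns the picture (420x560x3 uint8, red, green, blue); there is no depth.
- camera_params(name): a dict with "fx", "fy", "cx", "cy" (pixels), "T" (4x4, takes a point from camera to world coordinates). Camera axes: x right, y down, z forward; pixel columns grow to the right and rows downward; lengths in mm; the calibration is good to about 2 mm. A picture is of the moment at which its call begins. camera_params takes no time and is no camera call.
- close_job(): hands the job in; it is judged then, once.
The state is a dict: "clock": time; "q": joint angles; "dq": joint speeds; "joint_torque": joint torques, N m; "tool_pos": TCP position; "tool_rot": TCP orientation; "contact_force": force on the tool from outside, world axes, zero at the start; "moment": the same for the moment, N m; "grip_width": opening from 0.0 (shut) to 1.0 (fully open); "grasp_force": force on a finger pad.
Only numpy, scipy, OpenCV 4.12 (cv2) and the standard library are available. Lean on these libraries where they do the work, as an engineer would, in place of code of your own. Each camera call takes 0.05 s, during which the arm holds its last target. There are 200 camera calls.

TASK

The blue dial stand rocks because its brass foot is too short and hangs clear of the bench. Push the orange wedge along the bench, thin end first, under the brass foot until it is snug and the stand can no longer rock, then press down with the fingertips, a little harder than on a doorbell (5 N or more), on the yellow spot above that foot to check that the stand stays level, and let go. Pick nothing up, leave the stand where it is, and leave the tools round it alone.

Things in the scene. Friction and masses are not known exactly. Their poses are not given: they have to be found in the camera images.
- stand: Dial comparator stand, loose, about 2.4 kg: blue base plate 200 x 160 mm (x, y), underside 30 mm and top 50 mm above the bench, on four round-ended feet at x = +-80, y = +-60 mm, three black ones standing on the bench. Post at x = 72, y = -50 mm, 155 mm high; dial (42 mm across, up to 163 mm high) at x = 42, y = 5 mm. Origin: at bench level under the plate's centre; z up.
- short_foot (a joint): How far the brass foot (x = -80, y = +60 mm of the stand) is screwed in: the gap in m between its rounded end and the bench, 0.006 to 0.011, constant during the task. Unshimmed, the level plate dips at this corner when pressed there with some 5 N.
- foot_ball (a point): Centre of the ball (radius 9 mm) that forms the brass foot's lower end; 20 mm in from the plate's two nearest edges. Once the wedge is snug it meets a firm stop: driving it further takes roughly 5 to 10 N and starts to lift this corner of the stand.
- press_spot (a point): Centre of the yellow disc (32 mm across) on the plate's top, straight above the brass foot, 50 mm above the bench.
- wedge: Orange shim wedge with thin black lines across its ramp, loose, 80 g, friction about 0.35: 90 mm long (x), 44 mm wide (y). Origin: centre of its underside. Thin end (2 mm) at x = +45 mm; the ramp rises evenly to 18 mm at x = -35 mm; a 9 mm thick, 24 mm high push plate closes the thick end. Starts beside the stand, thin end 35 to 70 mm from the brass foot, roughly towards it.
- wedge_push (a point): Middle of the flat upright outer face (44 mm wide, 24 mm high) of the wedge's push plate, at wedge x = -45 mm, 12 mm above the bench: the place to push. When the wedge is snug this face is 45 to 70 mm from the brass foot's axis, outside the plate's edge.
- wedge_ramp (a point): Point in the middle of the wedge's ramp, 10 mm above the bench (at wedge x = +5 mm). Its z axis is square to the ramp, its x axis runs down the ramp to the thin end. The foot touches the ramp when foot_ball is 9 mm above this frame's x-y plane.
- marker: White paint marker with a red cap, 132 mm long (its y), 16 mm thick, origin under its centre; bystander.
- hex_key: Black hex key, 110 mm long (its y), 34 mm wide, 6 mm thick, origin under its centre; bystander.
- link_arm: White cast link arm, 226 mm long (its y), 59 mm wide, 34 mm high, origin under its centre; bystander.
- caliper: Digital caliper, 220 mm long (its y), 75 mm wide, 16 mm high, origin under its centre; bystander.
Not all that is in view belongs to the job. Of the things like the wedge, leave any that is green; of the rest the smaller one is meant.

How it is judged:
By the outcome, as a careful person would: the job done as asked, in the order asked, and still so for the second after the job is handed in, with the robot touching nothing.
It also fails if it takes over 51 s, if anything falls off the work surface, if the arm or the gripper's body presses on something with over 40 N, if the wrist force passes 120 N, or if a joint passes its speed limit or range.

## Working session

There is one attempt and no reset: what is moved stays moved. The work goes in short steps, Python scripts to look and compute and a tool call to move; the robot and the scene stay as the last step left them, time stands still between calls to the robot, and variables do not carry over. Pictures are saved under pics/ and viewed, at most 10 in all, crops included, and the job is handed in when it is done.

Besides the shell and the picture viewer there is one more tool, called after "Call:" as name(argument=value, ...), one argument or row to a line, values as JSON. play_rows: Moves the arm, as the interface text tells. Its arguments: {"type":"object","properties":{"motion":{"type":"array"},"gripper":{"type":"number"},"grip_force":{"type":"number"}},"required":["motion"]}

```bash
mkdir -p pics
cat > h.py <<'E'
import numpy as np, cv2
from station import *
def save(n,f):
    im=get_image(n); cv2.imwrite('pics/'+f,im[:,:,::-1]); return im
def ray(n,u,v,z):
    c=camera_params(n);T=np.array(c['T']);d=T[:3,:3]@[(u-c['cx'])/c['fx'],(v-c['cy'])/c['fy'],1];o=T[:3,3]
    return (o+d*(z-o[2])/d[2]).round(1)
def proj(n,p):
    c=camera_params(n);T=np.array(c['T']);q=T[:3,:3].T@(np.array(p)-T[:3,3])
    return [round(c['fx']*q[0]/q[2]+c['cx'],1),round(c['fy']*q[1]/q[2]+c['cy'],1)]
E
python3 - <<'E'
from h import *
save('top','t1.png');save('side','s1.png')
for n in('top','side'):print(camera_params(n))
s=observe();print(s)
E
```

```text
{'fx': 530.7030478682124, 'fy': 530.7030478682124, 'cx': 277.9669096917837, 'cy': 209.72766815262068, 'T': array([[-2.03807952e-02, -9.89144859e-01,  1.45523441e-01,
         3.05057115e+02],
       [-9.99692197e-01,  2.22212848e-02,  1.10329146e-02,
        -2.05159589e+00],
       [-1.41468686e-02, -1.45253789e-01, -9.89293285e-01,
         1.39288791e+03],
       [ 0.00000000e+00,  0.00000000e+00,  0.00000000e+00,
         1.00000000e+00]])}
{'fx': 416.03206330111277, 'fy': 416.03206330111277, 'cx': 273.4201535648748, 'cy': 213.62660698934027, 'T': array([[-9.71334037e-01, -7.75058297e-02,  2.24728804e-01,
         1.90093450e+02],
       [-2.36329080e-01,  4.16911534e-01, -8.77686356e-01,
         1.21333430e+03],
       [-2.56662210e-02, -9.05636583e-01, -4.23277244e-01,
         6.62352045e+02],
       [ 0.00000000e+00,  0.00000000e+00,  0.00000000e+00,
         1.00000000e+00]])}
{'clock': 0.1, 'q': array([-1.20149832e+00,  3.07488744e-01,  1.50754831e+00, -1.58471795e-05,
        1.32837323e+00, -7.34644581e-02]), 'dq': array([ 3.23490360e-05, -1.76561368e-03, -2.55484311e-03, -2.80228245e-04,
       -4.39698065e-04,  1.65560190e-03]), 'joint_torque': array([ 5.84970294e-04, -4.58528209e+01, -2.52609122e+01, -1.68033080e-04,
        5.57880179e-03,  1.18798454e-05]), 'tool_pos': array([ 246.12748171, -519.00171184,  244.47642744]), 'tool_rot': array([ 9.75594271e-01,  2.19579126e-01, -1.41545061e-04, -8.97754626e-04]), 'contact_force': array([-0.32711655, -0.75689518,  0.00403327]), 'moment': array([ 0.00664481, -0.03484709,  0.01749118]), 'grasp_force': 0.0, 'grip_width': 1.0033297817446767}
```

View pics/t1.png

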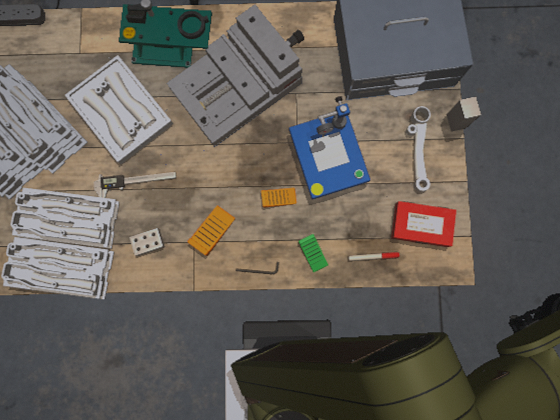

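View pics/s1.png

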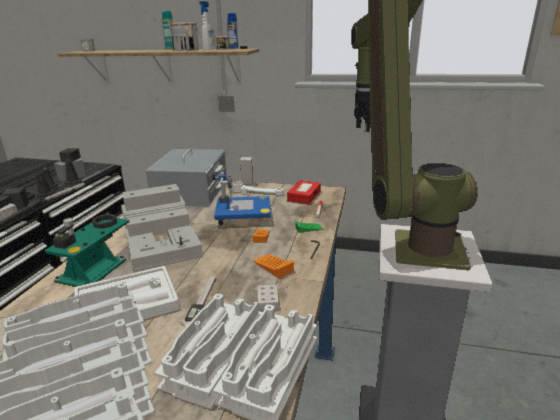

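Top view: the small orange wedge is at about (278,197) and the yellow spot at (317,189). The big orange wedge (211,231) and the green one (313,252) are decoys. I'll zoom in next.

Run:
```python
from h import *
im=cv2.imread('pics/t1.png')
cv2.imwrite('pics/t1c.png',cv2.resize(im[110:210,250:380],None,fx=6,fy=6,interpolation=cv2.INTER_CUBIC))
hsv=cv2.cvtColor(im,cv2.COLOR_BGR2HSV)
def blob(lo,hi,u0,u1,v0,v1):
    m=cv2.inRange(hsv,lo,hi);k=np.zeros_like(m);k[v0:v1,u0:u1]=m[v0:v1,u0:u1]
    k=cv2.morphologyEx(k,cv2.MORPH_CLOSE,np.ones((3,3)));p=cv2.findNonZero(k);return k,p[:,0]
for nm,lo,hi,b in(('yellow',(22,150,120),(35,255,255),(305,330,178,200)),('wedge',(5,120,80),(20,255,255),(255,300,182,212)),('blue',(100,150,60),(125,255,255),(280,380,110,205))):
    k,p=blob(lo,hi,*b);print(nm,len(p),p.mean(0),cv2.minAreaRect(p),cv2.boxPoints(cv2.minAreaRect(p)).round(1).tolist())
    z=50 if nm!='wedge' else 10
    print(ray('top',*p.mean(0),z))
    print([ray('top',*c,z).tolist() for c in cv2.boxPoints(cv2.minAreaRect(p))])
```

```text
yellow 102 [316.5        188.90196078] ((316.5, 189.0), (10.0, 11.0), 90.0) [[311.0, 184.0], [322.0, 184.0], [322.0, 194.0], [311.0, 194.0]]
[554.5 -87.2  50. ]
[[567.6, -73.4, 50.0], [566.9, -101.7, 50.0], [540.8, -100.9, 50.0], [541.5, -72.7, 50.0]]
wedge 596 [278.04697987 196.90268456] ((278.23760986328125, 196.87623596191406), (17.51265525817871, 34.52779006958008), 84.2894058227539) [[260.20001220703125, 189.89999389648438], [294.5, 186.39999389648438], [296.29998779296875, 203.89999389648438], [261.8999938964844, 207.3000030517578]]
[542.7  12.5  10. ]
[[562.7, 59.4, 10.0], [569.8, -31.8, 10.0], [523.0, -35.2, 10.0], [515.9, 55.5, 10.0]]
blue 2672 [328.56362275 157.35179641] ((329.36395263671875, 152.56927490234375), (76.5877456665039, 62.48475646972656), 72.47443389892578) [[288.0, 125.5], [347.6000061035156, 106.5999984741211], [370.70001220703125, 179.6999969482422], [311.1000061035156, 198.5]]
[ 636.8 -121.    50. ]
[[724.9, -18.0, 50.0], [772.2, -175.7, 50.0], [575.4, -227.2, 50.0], [529.8, -72.6, 50.0]]
```

View pics/t1c.png

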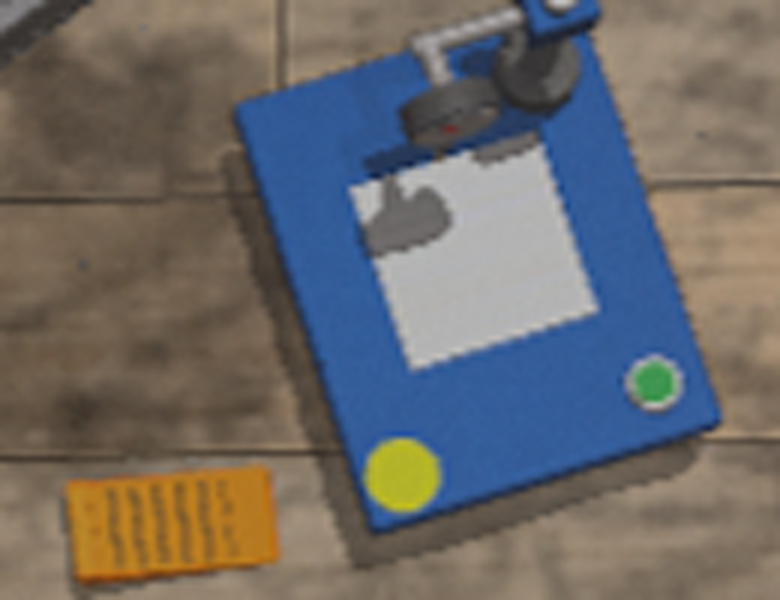

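Crop: the wedge's thin end faces right, towards the yellow spot at crop (403,475). The push plate is on the left edge, crop (67,482) to (78,580). Next I'll fit the wedge pose and plan the approach.

```bash
cat >> h.py <<'E'
from scipy.spatial.transform import Rotation as R
from scipy.optimize import least_squares
def fitrect(n,loc,pix,x0):
    def W(p): c,s=np.cos(p[2]),np.sin(p[2]); return [(p[0]+c*a-s*b,p[1]+s*a+c*b,z) for a,b,z in loc]
    r=least_squares(lambda p:np.ravel([np.subtract(proj(n,w),q) for w,q in zip(W(p),pix)]),x0,diff_step=1e-3,x_scale=[1,1,.01]); return r.x,np.abs(r.fun).max()
def go(pos,yawdeg):  # tool x yaw in world, tool down; print dp (m), rotvec
    s=observe();Rt=R.from_quat(s['tool_rot']);y=np.radians(yawdeg)
    Rg=R.from_matrix([[np.cos(y),np.sin(y),0],[np.sin(y),-np.cos(y),0],[0,0,-1]])
    print('clk',s['clock'],'dp',(Rt.inv().apply(np.array(pos)-s['tool_pos'])/1000).round(4),'rot',(Rt.inv()*Rg).as_rotvec().round(3))
E
python3 - <<'E'
from h import *
f=lambda L:[((a+.5)/6-.5+250,(b+.5)/6-.5+110) for a,b in L]
print(fitrect('top',[(-45,22,24),(-45,-22,24),(45,22,2),(45,-22,2)][:4],f([(278,580*0+580),(0,0),(0,0),(0,0)])if 0 else f([(67,482),(78,580),(268,466),(278,562)][0:4]) ,[543,12,-1.5]))
print(fitrect('top',[(-100,80,50),(-100,-80,50),(100,80,50)],f([(375,530),(720,422),(238,105)]),[648,-124,.27]))
f0=ray('top',*f([(403,475)])[0],50);print(f0)
go((546,95,120),94.5)
E
```

```text
(array([542.95033697,  11.90949264,  -1.46263035]), np.float64(0.6499999999999773))
(array([ 6.48163817e+02, -1.24182125e+02,  2.72437794e-01]), np.float64(1.5166666666667084))
[554.8 -87.8  50. ]
clk 0.1 dp [ 0.534  -0.4261  0.1253] rot [-2.000e-03 -1.000e-03 -1.207e+00]
```

Call:
play_rows(
  motion=[
    {"dp": [0.06,-0.045,0],"rotation": [0,0,-0.15]},
    {"dp": [0.1,-0.08,0],"rotation": [0,0,-0.3]},
    {"dp": [0.15,-0.12,0],"rotation": [0,0,-0.45]},
    {"dp": [0.2,-0.16,0],"rotation": [0,0,-0.6]},
    {"dp": [0.24,-0.195,0],"rotation": [0,0,-0.7]},
  ],
  gripper=0.15,
)

```text
clock: 0.72
tool_pos: [380.1, -238.6, 245.1]
tool_rot: [0.84, 0.542, 0.0, -0.0]
contact_force: [0.9, -0.1, -0.4]
grip_width: 0.148
grasp_force: 0.0
```

```bash
python3 -c "
from h import *
go((535,87,150),96.5)"
```

```text
clk 0.725 dp [0.3604 0.007  0.0952] rot [ 0.    -0.    -0.538]
```

Call:
play_rows(
  motion=[
    {"dp": [0.06,0.001,0.015],"rotation": [0,0,-0.12]},
    {"dp": [0.12,0.003,0.03],"rotation": [0,0,-0.24]},
    {"dp": [0.18,0.004,0.045],"rotation": [0,0,-0.36]},
    {"dp": [0.24,0.005,0.06],"rotation": [0,0,-0.48]},
    {"dp": [0.3,0.006,0.075],"rotation": [0,0,-0.538]},
  ],
)

```text
clock: 1.35
tool_pos: [510.1, 31.8, 169.7]
tool_rot: [0.666, 0.746, -0.0, 0.0]
contact_force: [0.4, -0.1, 0.2]
grip_width: 0.154
grasp_force: 0.0
```

```bash
python3 -c "
from h import *
go((535,89,60),96.5)"
```

```text
clk 1.35 dp [0.054  0.0312 0.1097] rot [-0.     0.    -0.001]
```

Call:
play_rows(
  motion=[
    {"dp": [0.03,0.018,0.02],"rotation": [0,0,0]},
    {"dp": [0.054,0.031,0.06],"rotation": [0,0,0]},
    {"dp": [0.054,0.031,0.1],"rotation": [0,0,0]},
    {"dp": [0.054,0.031,0.11],"rotation": [0,0,0]},
    {"dp": [0.054,0.031,0.11],"rotation": [0,0,0]},
  ],
)

```text
clock: 1.98
tool_pos: [534.0, 86.7, 60.0]
tool_rot: [0.667, 0.745, -0.001, -0.001]
contact_force: [0.0, -0.4, 0.1]
grip_width: 0.149
grasp_force: 0.0
```

Run:
```python
from h import *
save('top','t2.png');save('side','s2.png')
a=cv2.imread('pics/t2.png')[150:250,190:340];b=cv2.imread('pics/s2.png')[190:290,190:340]
cv2.imwrite('pics/c2.png',np.vstack([cv2.resize(x,(450,300),interpolation=cv2.INTER_CUBIC) for x in(a,b)]))
go((535,89,24),96.5);print(observe()['contact_force'])
```

```text
clk 2.075 dp [ 0.0024 -0.0003  0.0376] rot [ 0.002  0.    -0.004]
[-0.2819874  -0.15330135  0.56471937]
```

View pics/c2.png

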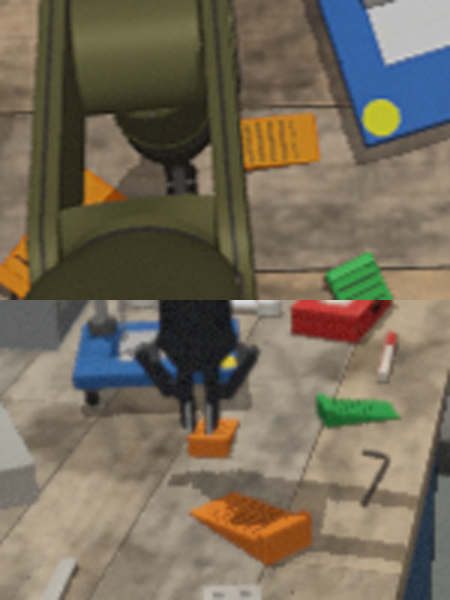

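Side view: both fingers hang straight behind the wedge's push plate. I'll descend and advance slowly to contact.

Call:
play_rows(
  motion=[
    {"dp": [0.002,0,0.02],"rotation": [0,0,0]},
    {"dp": [0.002,0,0.037],"rotation": [0,0,0]},
    {"dp": [0.0,0,0.037],"rotation": [0,0,0]},
    {"dp": [-0.005,0,0.037],"rotation": [0,0,0]},
    {"dp": [-0.01,0,0.037],"rotation": [0,0,0]},
  ],
)

```text
clock: 2.7
tool_pos: [536.6, 76.6, 24.5]
tool_rot: [0.667, 0.745, 0.001, 0.001]
contact_force: [-0.9, -0.2, 0.6]
grip_width: 0.148
grasp_force: 0.0
```

Call:
play_rows(
  motion=[
    {"dp": [-0.004,0,0],"rotation": [0,0,0]},
    {"dp": [-0.008,0,0],"rotation": [0,0,0]},
    {"dp": [-0.012,0,0],"rotation": [0,0,0]},
    {"dp": [-0.016,0,0],"rotation": [0,0,0]},
    {"dp": [-0.02,0,0],"rotation": [0,0,0]},
  ],
)

```text
clock: 3.32
tool_pos: [537.8, 57.0, 23.3]
tool_rot: [0.667, 0.745, -0.0, -0.0]
contact_force: [-0.8, 0.8, -0.1]
grip_width: 0.148
grasp_force: 0.3
```

Run:
```python
from h import *
im=save('top','t3.png')
cv2.imwrite('pics/t3c.png',cv2.resize(im[150:220,240:340,::-1],None,fx=6,fy=6,interpolation=cv2.INTER_CUBIC))
go((535,89,24),96.5);print(observe())
```

```text
clk 3.375 dp [ 0.0326  0.0007 -0.0008] rot [-0.     0.    -0.004]
{'clock': 3.375, 'q': array([ 2.68092742e-02,  5.22116945e-01,  1.83556057e+00, -3.72851615e-04,
        7.83991637e-01, -8.28720504e-02]), 'dq': array([ 0.00489487,  0.00196546,  0.00097645, -0.00141198, -0.00017792,
        0.01237529]), 'joint_torque': array([ 4.51286081e-01, -4.83505189e+01, -1.44032881e+01,  9.80706210e-02,
        1.03338363e-02, -2.71681602e-03]), 'tool_pos': array([537.88322567,  56.544809  ,  23.24513138]), 'tool_rot': array([ 6.67186631e-01,  7.44890583e-01, -1.21926152e-04,  6.26409971e-05]), 'contact_force': array([ 0.14337873, -0.20049016, -0.03107032]), 'moment': array([ 0.0026387 ,  0.05196974, -0.00159815]), 'grasp_force': 0.0, 'grip_width': 0.1494721384779696}
```

View pics/t3c.png

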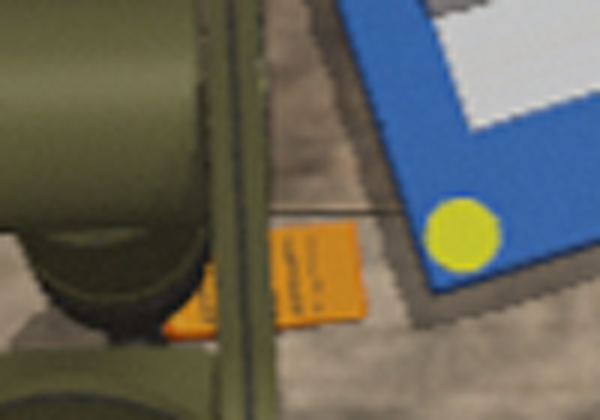

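Thin edge is at crop (356,222) to (368,318), so the wedge has moved about 12 mm, squarely and in line with the foot. I'll keep pushing.

Call:
play_rows(
  motion=[
    {"dp": [-0.008,0,-0.001],"rotation": [0,0,0]},
    {"dp": [-0.016,0,-0.001],"rotation": [0,0,0]},
    {"dp": [-0.024,0,-0.001],"rotation": [0,0,0]},
    {"dp": [-0.032,0,-0.001],"rotation": [0,0,0]},
    {"dp": [-0.04,0,-0.001],"rotation": [0,0,0]},
  ],
)

```text
clock: 4.0
tool_pos: [542.3, 16.8, 24.3]
tool_rot: [0.667, 0.745, 0.0, 0.0]
contact_force: [0.0, -0.1, 0.4]
grip_width: 0.15
grasp_force: 0.3
```

Call:
play_rows(
  motion=[
    {"dp": [-0.004,0,0],"rotation": [0,0,0]},
    {"dp": [-0.008,0,0],"rotation": [0,0,0]},
    {"dp": [-0.012,0,0],"rotation": [0,0,0]},
    {"dp": [-0.015,0,0],"rotation": [0,0,0]},
    {"dp": [-0.018,0,0],"rotation": [0,0,0]},
  ],
)

```text
clock: 4.62
tool_pos: [544.2, -0.6, 24.3]
tool_rot: [0.667, 0.745, 0.0, 0.0]
contact_force: [-0.9, 0.9, 1.1]
grip_width: 0.151
grasp_force: 0.3
```

Run:
```python
from h import *
im=save('top','t4.png')
hsv=cv2.cvtColor(im[:,:,::-1].copy(),cv2.COLOR_BGR2HSV);m=cv2.inRange(hsv,(22,150,120),(35,255,255))[175:200,305:335];p=cv2.findNonZero(m)[:,0].mean(0)+[305,175];print(p)
cv2.imwrite('pics/t4c.png',cv2.resize(im[150:220,240:340,::-1],None,fx=6,fy=6,interpolation=cv2.INTER_CUBIC))
s=observe();print(s['tool_pos'],s['contact_force'])
```

```text
[317.41666667 188.94047619]
[544.24494703  -0.89192079  24.29650689] [-0.52025136 -0.34639728 -0.53285777]
```

View pics/t4c.png

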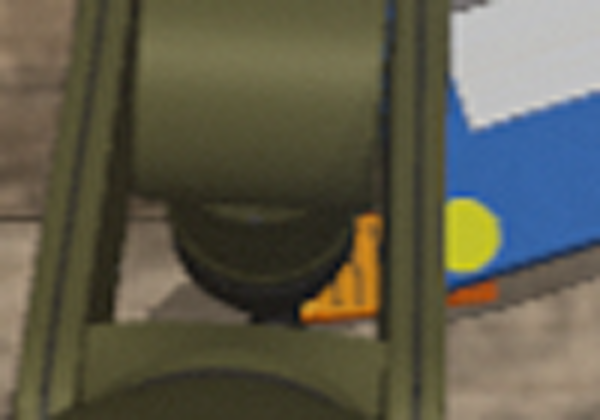

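The thin end is now under the plate corner (orange visible at crop (475,293)) and the stand hasn't moved. The face is about 75 mm from the foot, so I'll creep and watch the force.

Call:
play_rows(
  motion=[
    {"dp": [-0.002,0,0],"rotation": [0,0,0]},
    {"dp": [-0.004,0,0],"rotation": [0,0,0]},
    {"dp": [-0.005,0,0],"rotation": [0,0,0]},
    {"dp": [-0.006,0,0],"rotation": [0,0,0]},
    {"dp": [-0.006,0,0],"rotation": [0,0,0]},
  ],
)

```text
clock: 5.3
tool_pos: [544.8, -6.6, 24.3]
tool_rot: [0.667, 0.745, -0.0, 0.0]
contact_force: [-0.0, 0.7, 0.3]
grip_width: 0.15
grasp_force: 0.0
```

Call:
play_rows(
  motion=[
    {"dp": [-0.001,0,0],"rotation": [0,0,0]},
    {"dp": [-0.002,0,0],"rotation": [0,0,0]},
    {"dp": [-0.003,0,0],"rotation": [0,0,0]},
    {"dp": [-0.003,0,0],"rotation": [0,0,0]},
    {"dp": [-0.003,0,0],"rotation": [0,0,0]},
  ],
)

```text
clock: 5.92
tool_pos: [545.2, -9.5, 24.3]
tool_rot: [0.667, 0.745, -0.0, 0.0]
contact_force: [0.2, 1.0, -0.2]
grip_width: 0.153
grasp_force: 0.0
```

Call:
play_rows(
  motion=[
    {"dp": [-0.001,0,0],"rotation": [0,0,0]},
    {"dp": [-0.002,0,0],"rotation": [0,0,0]},
    {"dp": [-0.003,0,0],"rotation": [0,0,0]},
    {"dp": [-0.003,0,0],"rotation": [0,0,0]},
  ],
)

```text
clock: 6.42
tool_pos: [545.5, -12.5, 24.3]
tool_rot: [0.667, 0.745, -0.0, 0.0]
contact_force: [0.5, 0.1, 0.2]
grip_width: 0.152
grasp_force: 0.0
```

Call:
play_rows(
  motion=[
    {"dp": [-0.001,0,0],"rotation": [0,0,0]},
    {"dp": [-0.002,0,0],"rotation": [0,0,0]},
    {"dp": [-0.002,0,0],"rotation": [0,0,0]},
  ],
)

```text
clock: 6.8
tool_pos: [545.7, -14.5, 24.3]
tool_rot: [0.667, 0.745, -0.0, 0.0]
contact_force: [0.2, 0.3, 0.0]
grip_width: 0.148
grasp_force: 0.0
```

Call:
play_rows(
  motion=[
    {"dp": [-0.001,0,0],"rotation": [0,0,0]},
    {"dp": [-0.002,0,0],"rotation": [0,0,0]},
    {"dp": [-0.002,0,0],"rotation": [0,0,0]},
  ],
)

```text
clock: 7.18
tool_pos: [545.9, -16.3, 24.3]
tool_rot: [0.667, 0.745, 0.0, -0.0]
contact_force: [-0.1, 1.3, 0.8]
grip_width: 0.149
grasp_force: 0.7
```

Call:
play_rows(
  motion=[
    {"dp": [-0.001,0,0],"rotation": [0,0,0]},
    {"dp": [-0.001,0,0],"rotation": [0,0,0]},
  ],
)

```text
clock: 7.42
tool_pos: [545.9, -17.1, 24.3]
tool_rot: [0.667, 0.745, 0.0, -0.0]
contact_force: [-0.9, 3.3, 1.3]
grip_width: 0.152
grasp_force: 1.6
```

Call:
play_rows(
  motion=[
    {"dp": [-0.001,0,0],"rotation": [0,0,0]},
    {"dp": [-0.001,0,0],"rotation": [0,0,0]},
  ],
)

```text
clock: 7.68
tool_pos: [546.0, -18.0, 24.3]
tool_rot: [0.667, 0.745, 0.0, -0.0]
contact_force: [-0.4, 5.2, 1.0]
grip_width: 0.151
grasp_force: 2.5
```

Call:
play_rows(
  motion=[
    {"dp": [-0.0005,0,0],"rotation": [0,0,0]},
    {"dp": [-0.0005,0,0],"rotation": [0,0,0]},
    {"dp": [-0.0005,0,0],"rotation": [0,0,0]},
  ],
)

```text
clock: 8.05
tool_pos: [546.0, -18.4, 24.3]
tool_rot: [0.667, 0.745, 0.0, -0.0]
contact_force: [-0.4, 4.9, 1.7]
grip_width: 0.153
grasp_force: 2.8
```

Run:
```python
from h import *
im=save('top','t5.png');a=im[150:220,250:350]
b=save('side','s5.png')[185:255,190:290]
cv2.imwrite('pics/c5.png',np.hstack([cv2.resize(x[:,:,::-1],(400,280),interpolation=cv2.INTER_CUBIC) for x in(a,b)]))
s=observe();print(s['tool_pos'],s['contact_force'])
```

```text
[546.01124914 -18.38690325  24.31555502] [0.04406136 5.76972855 0.49479441]
```

View pics/c5.png

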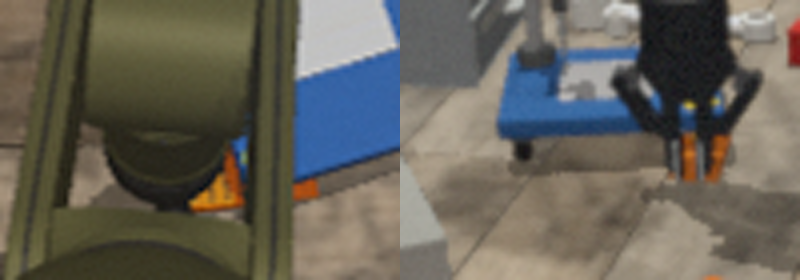

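The push force has levelled off at about 5.5 N, so the wedge is snug. The images show it under the corner with the plate level. Backing off and rising.

Call:
play_rows(
  motion=[
    {"dp": [0.005,0,0],"rotation": [0,0,0]},
    {"dp": [0.03,0,0],"rotation": [0,0,0]},
    {"dp": [0.05,0,0],"rotation": [0,0,0]},
    {"dp": [0.05,0,-0.05],"rotation": [0,0,0]},
    {"dp": [0.05,0,-0.1],"rotation": [0,0,0]},
  ],
)

```text
clock: 8.78
tool_pos: [540.1, 31.3, 124.7]
tool_rot: [0.667, 0.745, -0.001, -0.001]
contact_force: [0.7, -0.1, 0.1]
grip_width: 0.153
grasp_force: 0.0
```

```bash
python3 -c "
from h import *
im=save('top','t6.png')
go((554.8,-88,90),96.5)"
```

```text
clk 8.825 dp [-0.1195 -0.0034  0.0418] rot [ 0.01   0.002 -0.002]
```

Call:
play_rows(
  motion=[
    {"dp": [-0.05,0.001,0],"rotation": [0,0,0]},
    {"dp": [-0.1,0.002,0.0],"rotation": [0,0,0]},
    {"dp": [-0.12,0.003,0.02],"rotation": [0,0,0]},
    {"dp": [-0.12,0.003,0.042],"rotation": [0,0,0]},
    {"dp": [-0.12,0.003,0.042],"rotation": [0,0,0]},
  ],
  gripper=0,
)

```text
clock: 9.45
tool_pos: [555.3, -88.0, 80.6]
tool_rot: [0.667, 0.745, -0.001, -0.002]
contact_force: [-0.7, -0.6, 0.0]
grip_width: 0.0
grasp_force: 0.0
```

```bash
python3 -c "
from h import *
b=save('side','s7.png')[175:255,180:300];a=get_image('top')[150:230,250:370]
cv2.imwrite('pics/c7.png',np.hstack([cv2.resize(x[:,:,::-1],(400,267),interpolation=cv2.INTER_CUBIC) for x in(a,b)]))
go((554.8,-88,66),96.5);print(observe()['contact_force'],observe()['grip_width'])"
```

```text
clk 9.55 dp [ 0.0001 -0.0021  0.0164] rot [-0.     0.    -0.003]
[-0.8195488   0.88025418 -0.13608581] -0.001341981448647994
```

View pics/c7.png

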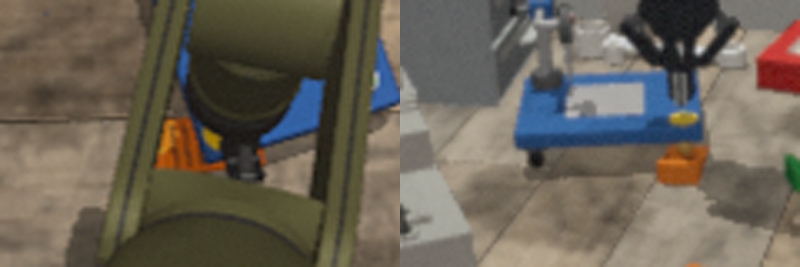

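Side view: the brass foot sits on the wedge, and the shut fingers are straight above the yellow spot. Pressing down.

Call:
play_rows(
  motion=[
    {"dp": [0,0,0.005],"rotation": [0,0,0]},
    {"dp": [0,0,0.01],"rotation": [0,0,0]},
    {"dp": [0,0,0.013],"rotation": [0,0,0]},
    {"dp": [0,0,0.015],"rotation": [0,0,0]},
    {"dp": [0,0,0.015],"rotation": [0,0,0]},
  ],
)

```text
clock: 10.18
tool_pos: [556.7, -88.1, 67.1]
tool_rot: [0.667, 0.745, -0.0, -0.0]
contact_force: [-0.4, 0.7, -0.3]
grip_width: -0.002
grasp_force: 0.0
```

Call:
play_rows(
  motion=[
    {"dp": [0,0,0.001],"rotation": [0,0,0]},
    {"dp": [0,0,0.001],"rotation": [0,0,0]},
  ],
)

```text
clock: 10.42
tool_pos: [556.9, -88.2, 66.3]
tool_rot: [0.667, 0.745, 0.0, 0.0]
contact_force: [0.5, 0.2, 0.4]
grip_width: -0.002
grasp_force: 0.0
```

Call:
play_rows(
  motion=[
    {"dp": [0,0,0.001],"rotation": [0,0,0]},
    {"dp": [0,0,0.001],"rotation": [0,0,0]},
  ],
)

```text
clock: 10.68
tool_pos: [556.8, -88.1, 65.3]
tool_rot: [0.667, 0.745, -0.0, -0.0]
contact_force: [0.1, -0.9, -0.2]
grip_width: -0.0
grasp_force: 0.0
```

Call:
play_rows(
  motion=[
    {"dp": [0,0.002,0.001],"rotation": [0,0,0]},
    {"dp": [0,0.002,0.001],"rotation": [0,0,0]},
  ],
)

```text
clock: 10.92
tool_pos: [559.1, -87.9, 64.3]
tool_rot: [0.667, 0.745, 0.0, 0.0]
contact_force: [-1.4, 0.6, -0.1]
grip_width: -0.002
grasp_force: 0.0
```

Call:
play_rows(
  motion=[
    {"dp": [0,0,0.0007],"rotation": [0,0,0]},
    {"dp": [0,0,0.0007],"rotation": [0,0,0]},
  ],
)

```text
clock: 11.18
tool_pos: [559.0, -87.9, 63.7]
tool_rot: [0.667, 0.745, 0.0, 0.0]
contact_force: [-0.6, 0.9, -0.4]
grip_width: -0.003
grasp_force: 0.2
```

I corrected sideways in the wrong direction, so I'll lift slightly, shift back and press.

Call:
play_rows(
  motion=[
    {"dp": [0,0,-0.002],"rotation": [0,0,0]},
    {"dp": [0,-0.004,-0.002],"rotation": [0,0,0]},
    {"dp": [0,-0.004,-0.0],"rotation": [0,0,0]},
    {"dp": [0,-0.004,0.0007],"rotation": [0,0,0]},
    {"dp": [0,-0.004,0.0007],"rotation": [0,0,0]},
  ],
)

```text
clock: 11.8
tool_pos: [554.4, -88.3, 63.5]
tool_rot: [0.667, 0.745, -0.0, -0.0]
contact_force: [-2.1, 0.5, 6.6]
grip_width: 0.005
grasp_force: 3.3
```

Call:
play_rows(
  motion=[
    {"dp": [0,0,0.0005],"rotation": [0,0,0]},
    {"dp": [0,0,0.0005],"rotation": [0,0,0]},
  ],
)

```text
clock: 12.05
tool_pos: [554.4, -88.3, 63.4]
tool_rot: [0.667, 0.745, -0.0, -0.0]
contact_force: [-3.0, 0.8, 9.7]
grip_width: -0.003
grasp_force: 4.8
```

Call:
play_rows(
  motion=[
    {"dp": [0,0,0.0005],"rotation": [0,0,0]},
    {"dp": [0,0,0.0005],"rotation": [0,0,0]},
  ],
)

```text
clock: 12.3
tool_pos: [554.4, -88.3, 63.3]
tool_rot: [0.667, 0.745, -0.0, -0.0]
contact_force: [-3.4, 1.1, 12.6]
grip_width: 0.005
grasp_force: 6.4
```

It held firm at 12.6 N with almost no dip. I'll hold briefly, then release.

Call:
play_rows(
  motion=[
    {"dp": [0,0,0],"rotation": [0,0,0]},
    {"dp": [0,0,0],"rotation": [0,0,0]},
    {"dp": [0,0,-0.002],"rotation": [0,0,0]},
    {"dp": [0,0,-0.02],"rotation": [0,0,0]},
    {"dp": [0,0,-0.06],"rotation": [0,0,0]},
  ],
)

```text
clock: 12.92
tool_pos: [553.2, -88.0, 120.5]
tool_rot: [0.667, 0.745, -0.001, -0.002]
contact_force: [0.2, 0.2, -0.3]
grip_width: -0.002
grasp_force: 0.0
```

Call:
play_rows(
  motion=[
    {"dp": [0.03,0,-0.04],"rotation": [0,0,0]},
    {"dp": [0.08,0,-0.08],"rotation": [0,0,0]},
    {"dp": [0.13,0,-0.1],"rotation": [0,0,0]},
    {"dp": [0.18,0,-0.1],"rotation": [0,0,0]},
    {"dp": [0.22,0,-0.1],"rotation": [0,0,0]},
  ],
)

```text
clock: 13.55
tool_pos: [530.4, 132.2, 222.3]
tool_rot: [0.667, 0.745, 0.0, 0.0]
contact_force: [1.0, 0.5, -0.3]
grip_width: -0.001
grasp_force: 0.0
```

Run:
```python
from h import *
im=save('top','t8.png');a=im[130:210,260:380]
b=save('side','s8.png')[175:255,180:300]
cv2.imwrite('pics/c8.png',np.hstack([cv2.resize(x[:,:,::-1],(400,267),interpolation=cv2.INTER_CUBIC) for x in(a,b)]))
hsv=cv2.cvtColor(im,cv2.COLOR_RGB2HSV);m=cv2.inRange(hsv,(22,150,120),(35,255,255))[175:200,305:335];p=cv2.findNonZero(m)[:,0].mean(0)+[305,175];print(p)
s=observe();print(s['tool_pos'],s['contact_force'],s['clock'])
```

```text
[316.65656566 188.87878788]
[529.99539696 133.98195837 221.78574775] [ 0.09774649 -0.23549497 -0.6007697 ] 13.65
```

View pics/c8.png

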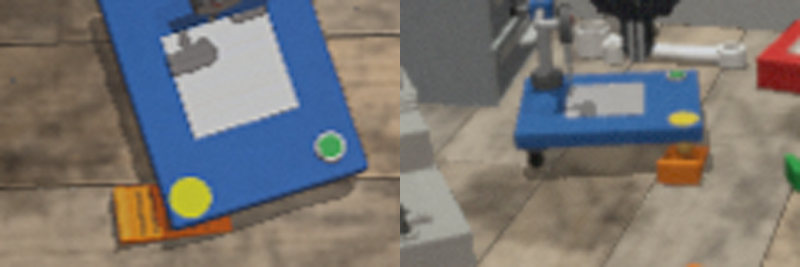

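The wedge is under the brass foot, the stand hasn't moved (spot at (316.7,188.9), same as at the start), and the arm is clear. Handing in.

```bash
python3 -c "
from station import *
print(close_job())"
```

```text
the job is handed in; nothing more can be done
None
```

I pushed the wedge snug under the brass foot (about 5.5 N at the stop), pressed the yellow spot with about 12 N and the stand stayed level, then backed the arm clear and handed the job in at about 14 s; the hand-in gave no verdict.

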